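# Set the vial warmer four clicks up and start it

## Robot

A 6-joint arm with a two-finger parallel gripper is mounted at the origin on a cart in front of the work surface, level with it; the furniture and walls round the work are solid. World frame = base frame: x ahead of the robot, y to its left, z up, the work surface at z = 0. Lengths are in mm, angles in rad, forces in N, time in s.
With the tool pointing down it reaches from about 300 to 775 mm from the base axis. Payload 14.6 kg.
Tool frame: the origin (TCP) lies midway between the tips of the shut fingers; the grasp point (between the pads) lies 19 mm behind it; z points along the fingers, y is the direction in which the jaws open and shut (so a half turn about z gives the same grasp; the last joint's range is limited). The gripper opens to 94 mm and grips with 3 to 60 N. Pads are 16 mm wide; open, the fingers measure 119 mm over their backs; the gripper's body (75 mm by 177 mm) begins 78 mm behind the grasp point.
Start: joints at [-1.211, 0.3, 1.521, -0, 1.321, -0.067], TCP at [227.67, -500.655, 205.446] pointing down, gripper open.
Joint ranges: [-3.03, 3.03], [-0.79, 2.21], [0.23, 2.52], [-1.04, 4.18], [0, 3.07], [-2.55, 2.55]. Speed limits (rad/s): [2.22, 2.22, 2.57, 3.14, 3.14, 3.14].

## Interface

Orientations are given as [roll, pitch, yaw] about the fixed x, y, z axes, in that order (R = Rz(yaw) Ry(pitch) Rx(roll)).
In Python, from cell import read_state, camera, get_calibration, sign_off gives the robot as it stands.
- The arm moves only by the tool carry_out, never from a script. Its argument "series" is a list of rows, each an object with "delta_pos": the shift along the world's x, y, z in mm, a list of three; "turn": the turn, a rotation vector about the world's x, y, z in rad, a list of three; "hand": the opening, from 0 (shut) to 1 (fully open). A call has 1 to 8 rows; each row is the pose to reach, as a shift and turn from the pose commanded when the call began; what a row does not reach only later rows make up. A row lasts 1/8 s, in which the tool goes at most 62.5 mm and 10.7 degrees, less where a joint would pass 70% of its speed; a pose out of reach is approached as far as the arm can. A call with a gripper value outside its range is refused whole. The fingers move at their own pace and stop on an object; "squeeze" is the grip in N (left out, the last holds). Time passes only in rows, so rows that repeat a pose let the fingers close. It gives the time, the measured TCP pose, the force and the opening at its end, in the units of the state.
- read_state(): the state, without advancing time (a new reading comes with each control period).
- camera(name): name is "side" or "top" or "wrist"; returns the picture (384x512x3 uint8, red, green, blue); there is no depth.
- get_calibration(name): a dict with "intrinsics" (3x3 intrinsics, pixels), "k1" (the pictures are not rectified: a ray, as slopes to the right and down, at radius r is drawn at 1 + k1 r^2 times it, then the intrinsics apply), "pose" (4x4, takes a point from camera to world coordinates). Camera axes: x right, y down, z forward; pixel columns grow to the right and rows downward; lengths in mm; the calibration is good to about 2 mm. A picture is of the moment at which its call begins: read the wrist's pose just before it. get_calibration takes no time and is no camera call; for the wrist camera it gives the pose at the moment of the call.
- sign_off(): hands the job in, once; it reports no verdict.
The state is a dict: "clock": time; "joints": joint angles; "qd": joint speeds; "effort": joint torques, N m; "eef_pos": TCP position; "eef_rot": TCP orientation; "wrist_force": force on the tool from outside, world axes, zero at the start; "moment": the same for the moment, N m; "finger_gap": finger opening in mm.
Only numpy, scipy, OpenCV 4.12 (cv2) and the standard library are available. Lean on these libraries where they do the work, as an engineer would, in place of code of your own. Each camera call takes 0.05 s, during which the arm holds its last target.

## Task

Raise the vial warmer's setting: with a fingertip against the side of the dial's finger bar, gently push the dial clockwise (seen from above) by exactly four clicks from where it stands, and let it settle in that fourth click; never take it past that click or backwards, and do not grip it. Then press the round start key fully down and let it come back up. Leave the vials in their wells and the brown vial on the bench where they are.

Things in the scene. Friction and masses are not known exactly. Their poses are not given: they have to be found in the camera images.
- warmer: vial warmer, white case fixed to the bench, 200 (x) x 220 (y) mm; origin under its centre, x runs from the control deck to the wells. Deck in front, 124 mm deep, top 60 mm above the bench, with the dial axis at (-40, +38) mm and the start key at (-45, -72) mm in its x, y. Behind it an aluminium block with four wells, top 78 mm above the bench; vials stand out of it to 107 mm.
- dial_plate: fixed round aluminium scale plate under the dial, 108 mm in diameter, 2 mm thick, lying on the deck, with the dial on it. Origin: centre of its underside, on the dial axis. Ten dark radial ticks, one for each click, 30 degrees apart. Its x points to the tick at which the dial starts; it faces any way at the start. The dial's end stops are 2 clicks back and 7 clicks on from its start.
- dial_axis (a point): point on the vertical axis of the dial, level with the flat top of the dial disc (72.5 mm above the bench). The dial is a black disc, 84 mm in diameter and 10 mm thick; on top it has a hub in the middle, 16 mm in diameter, and one radial finger bar, both standing 19 mm above the disc.
- bar_side (a point): point inside the finger bar, 33 mm out from the dial axis, 9.5 mm below the bar's top (91.5 mm above the bench); turns with the dial, so dial_axis to here is the bar's direction. The black bar with a white line on top runs from the hub to 40 mm out, on one side only, and is 10 mm thick. A fingertip beside it, just above the disc, moved in an arc about the axis, turns the dial with 3 to 5 N.
- dial (a joint): turn of the dial from its start, rad, growing clockwise seen from above. One click is 0.524 (30 degrees); it starts at rest in a click at 0, the fourth click is at 2.094. Between clicks it resists with up to about 0.13 N m; once past half-way (1.83 for the fourth click) it snaps forward by itself into the next click, away from the finger, and stays there.
- start_key_top (a point): centre of the top face of the round grey start key, 30 mm in diameter, in a low grey housing on the control deck, the only push key there; it moves with the key and is pressed straight down
- start_key (a joint): how far the start key is pressed, m: 0 up, 0.006 fully down; a spring brings it back; full travel takes about 5 N
- vial_1_mid (a point): half-way up loose vial 1, a small white-labelled glass vial with a blue screw cap, 30 mm across and about 58 mm tall, standing in a well of the aluminium block; its top is 29 mm above this point. Bystander, stays in its well.
- vial_2_mid (a point): half-way up loose vial 2, a small white-labelled glass vial with a blue screw cap, 30 mm across and about 58 mm tall, standing in a well of the aluminium block; its top is 29 mm above this point. Bystander, stays in its well.
- vial_3_mid (a point): half-way up loose vial 3, a small white-labelled glass vial with a blue screw cap, 30 mm across and about 58 mm tall, standing in a well of the aluminium block; its top is 29 mm above this point. Bystander, stays in its well.
- amber_vial_mid (a point): half-way up a loose brown glass vial with a light cap, 37 mm across and 75 mm tall, standing on the bench in front of the warmer (this point is 37 mm above the bench). Bystander, stays put.

How it is judged:
By the outcome, as a careful person would: the job done as asked, in the order asked, and still so for the second after the job is handed in, with the robot touching nothing.
It also fails if it takes over 45 s, if anything falls off the work surface, if the arm or the gripper's body presses on something with over 40 N, if the wrist force passes 120 N, or if a joint passes its speed limit or range.

## Working session

There is one attempt and no reset: what is moved stays moved. The work goes in short steps, Python scripts to look and compute and a tool call to move; the robot and the scene stay as the last step left them, time stands still between calls to the robot, and variables do not carry over. Pictures are saved under pics/ and viewed, and the job is handed in when it is done.

Besides the shell and the picture viewer there is one more tool, called after "Call:" as name([rows], argument=value, ...), one row to a line, values as JSON. carry_out: Moves the arm, as the interface text tells. Its arguments: {"type":"object","properties":{"series":{"type":"array"},"squeeze":{"type":"number"}},"required":["series"]}

```bash
mkdir -p pics; ls
python3 - <<'E'
from cell import *
import cv2,numpy as np
print(read_state())
for n in("side","top","wrist"):
    c=get_calibration(n); print(n,np.round(c["intrinsics"],1).tolist(),c["k1"],np.round(c["pose"],3).tolist())
    cv2.imwrite(f"pics/{n}0.png",cv2.cvtColor(camera(n),cv2.COLOR_RGB2BGR))
E
```

```text
pics
{'clock': 0.0, 'joints': array([-1.21059953e+00,  3.00471000e-01,  1.52159393e+00,  3.48008113e-06,
        1.32070307e+00, -6.66223278e-02]), 'qd': array([ 0.00014285,  0.0007485 ,  0.00060535,  0.00061288, -0.00103741,
       -0.00084448]), 'effort': array([-1.19651755e-03, -5.31803727e+01, -3.52734661e+01,  7.07949582e-02,
        2.44173640e-02, -1.04393084e-04]), 'eef_pos': array([ 227.57940274, -500.41123984,  204.88095216]), 'eef_rot': array([-3.14042013e+00, -8.16099842e-05,  4.26818209e-01]), 'wrist_force': array([-0.48634148, -0.01356624,  0.06604585]), 'moment': array([-0.04877039,  0.00702304, -0.0129831 ]), 'finger_gap': 93.65227419706514}
side [[391.9, 0.0, 261.1], [0.0, 391.9, 189.9], [0.0, 0.0, 1.0]] 0.021090629216396165 [[-0.858, -0.445, 0.255, 349.54], [-0.513, 0.735, -0.444, 513.726], [0.011, -0.512, -0.859, 821.603], [0.0, 0.0, 0.0, 1.0]]
top [[493.3, 0.0, 253.8], [0.0, 493.3, 193.5], [0.0, 0.0, 1.0]] -0.006361754145556843 [[-0.031, -0.997, 0.077, 483.6], [-0.999, 0.032, 0.014, 155.386], [-0.016, -0.077, -0.997, 928.011], [0.0, 0.0, 0.0, 1.0]]
wrist [[273.7, 0.0, 260.8], [0.0, 273.7, 189.5], [0.0, 0.0, 1.0]] -0.03124669401554505 [[0.415, -0.884, -0.215, 289.255], [-0.91, -0.403, -0.097, -472.165], [-0.001, 0.236, -0.972, 385.176], [0.0, 0.0, 0.0, 1.0]]
```

View pics/top0.png

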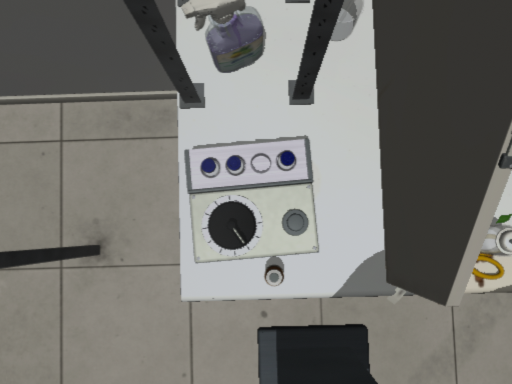

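View pics/side0.png

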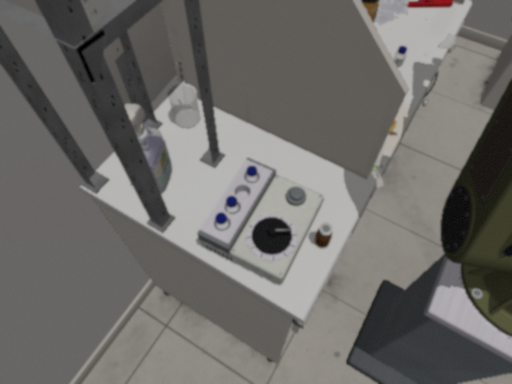

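```bash
cat > h.py <<'E'
from cell import *
import cv2,numpy as np
def px2z(n,u,v,z,c=None):
    c=c or get_calibration(n);K=c["intrinsics"];k=c["k1"];T=np.array(c["pose"])
    d=np.array([(u-K[0][2])/K[0][0],(v-K[1][2])/K[1][1]]);s=d.copy()
    for _ in range(20): s=d/(1+k*(s@s))
    r=T[:3,:3]@np.array([*s,1]);t=(z-T[2,3])/r[2];return T[:3,3]+t*r
def proj(n,P,c=None):
    c=c or get_calibration(n);K=c["intrinsics"];k=c["k1"];T=np.array(c["pose"])
    p=T[:3,:3].T@(np.array(P,float)-T[:3,3]);s=p[:2]/p[2];s=s*(1+k*(s@s));return np.array([K[0][0]*s[0]+K[0][2],K[1][1]*s[1]+K[1][2]])
def crop(src,out,x0,y0,x1,y1,f):
    im=cv2.imread(src)[y0:y1,x0:x1];cv2.imwrite(out,cv2.resize(im,None,fx=f,fy=f,interpolation=cv2.INTER_CUBIC))
E
python3 - <<'E'
from h import *
crop("pics/top0.png","pics/top0c.png",175,125,335,300,4.5*0.75)
crop("pics/side0.png","pics/side0c.png",180,140,350,300,3.5)
for l,u,v,z in [("panel near",388,290,0),("panel far",372,0,0),("table near L",181,300,0),("table near R",380,297,0),("post1",191,97,0),("post2",301,93,0)]: print(l,px2z("top",u,v,z).round())
E
```

```text
panel near [368. -75.   0.]
panel far [925. -73.   0.]
table near L [361. 310.   0.]
table near R [356. -59.   0.]
post1 [745. 283.   0.]
post2 [746.  72.   0.]
```

View pics/wrist0.png

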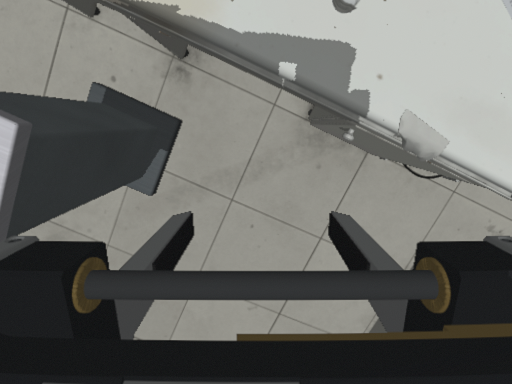

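View pics/top0c.png

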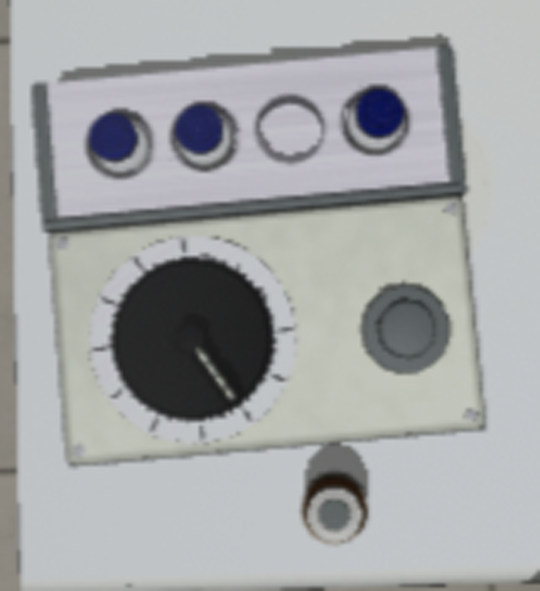

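View pics/side0c.png

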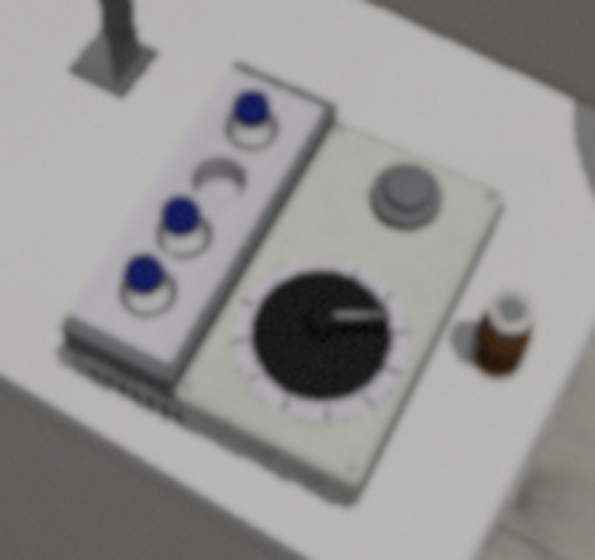

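Run:
```python
from h import *
from scipy.optimize import least_squares
f=3.375
T=lambda x,y:(175+x/f,125+y/f)
S=lambda x,y:(180+x/3.5,140+y/3.5)
# ticks (plate top z=62)
tk=[(293,328),(278,378),(248,413),(202,432),(154,425),(118,392),(98,348),(107,300),(138,263),(184,245)]
P=np.array([px2z("top",*T(*p),62)[:2] for p in tk])
r=least_squares(lambda q:np.hypot(P[:,0]-q[0],P[:,1]-q[1])-q[2],[470,190,48]);print("axis/top ticks",r.x.round(1)); 
print(np.degrees(np.arctan2(P[:,1]-r.x[1],P[:,0]-r.x[0])).round(1))
print("key top", px2z("top",*T(406,328),70).round(1),"side",px2z("side",*S(407,188),70).round(1))
for p in [(485,428),(70,464),(50,232),(465,196)]: print("deck",px2z("top",*T(*p),60).round(1))
print("bar tip z91.5 top",px2z("top",*T(234,400),91.5).round(1),"hub",px2z("top",*T(190,328),91.5).round(1))
print("bar tip side",px2z("side",*S(384,315),91.5).round(1),"hub",px2z("side",*S(320,318),91.5).round(1))
# panel top near corner triangulation
def ray(n,u,v):
    a=px2z(n,u,v,0);b=px2z(n,u,v,500);return a,(b-a)/np.linalg.norm(b-a)
a,d=ray("top",460,305);b,e=ray("side",405,90)
A=np.stack([d,-e],1);t=np.linalg.lstsq(A,b-a,rcond=None)[0];print("panel corner",(a+t[0]*d).round(),(b+t[1]*e).round())
print("amber base",px2z("top",*T(334,514),75).round(1))
for z in (0,200,400,600): print(z,proj("top",(368,-75,z)).round(),proj("side",(368,-75,z)).round())
```

```text
axis/top ticks [496.8 206.3  49.3]
[ -86.5 -117.7 -146.3 -177.   153.6  123.9   94.6   65.2   35.6    4.8]
key top [497.9  96.9  70. ] side [500.5  93.   70. ]
deck [445.2  57.3  60. ]
deck [433.2 272.8  60. ]
deck [554.2 280.6  60. ]
deck [566.   62.8  60. ]
bar tip z91.5 top [464.3 185.6  91.5] hub [501.  206.6  91.5]
bar tip side [467.  187.8  91.5] hub [498.1 208.8  91.5]
panel corner [382. -94. 287.] [389. -92. 285.]
amber base [404.9 137.2  75. ]
0 [388. 290.] [373. 182.]
200 [423. 307.] [398. 130.]
400 [486. 336.] [438.  49.]
600 [627. 401.] [509. -96.]
```

Run:
```python
from h import *
crop("pics/side0.png","pics/side0d.png",340,0,512,384,1.56)
crop("pics/top0.png","pics/top0d.png",340,0,512,384,1.56)
a=cv2.imread("pics/side0d.png");b=cv2.imread("pics/top0d.png");cv2.imwrite("pics/both.png",np.hstack([a,b]))
```

```text
(no output)
```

View pics/both.png

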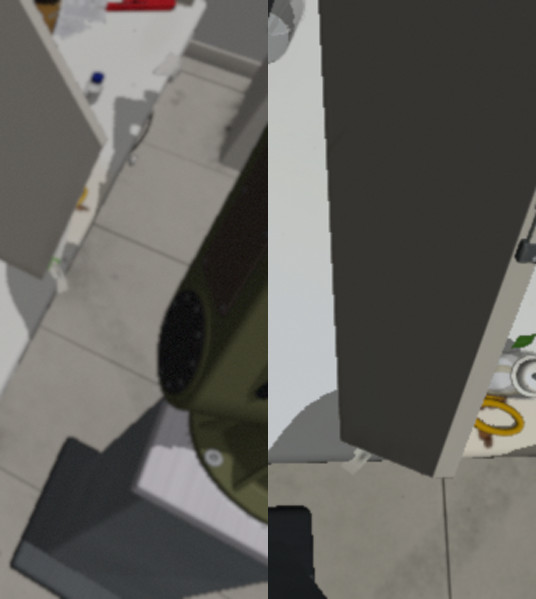

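Call:
carry_out([
  {"delta_pos": [0,0,50],"turn": [0,0,0],"hand": 0},
  {"delta_pos": [0,0,100],"turn": [0,0,0],"hand": 0},
  {"delta_pos": [0,0,150],"turn": [0,0,0],"hand": 0},
  {"delta_pos": [17,45,155],"turn": [0,0,0.115],"hand": 0},
  {"delta_pos": [34,90,155],"turn": [0,0,0.23],"hand": 0},
  {"delta_pos": [51,135,155],"turn": [0,0,0.345],"hand": 0},
  {"delta_pos": [68,180,155],"turn": [0,0,0.46],"hand": 0},
  {"delta_pos": [85,225,155],"turn": [0,0,0.575],"hand": 0},
], squeeze=10)

```text
clock: 1.15
eef_pos: [312.9, -274.1, 360.3]
eef_rot: [-3.141, -0.0, 1.005]
wrist_force: [0.5, -0.1, 0.1]
finger_gap: 17.4
```

Call:
carry_out([
  {"delta_pos": [17,45,0],"turn": [0,0,0.115],"hand": 0},
  {"delta_pos": [34,90,0],"turn": [0,0,0.23],"hand": 0},
  {"delta_pos": [51,135,0],"turn": [0,0,0.345],"hand": 0},
  {"delta_pos": [68,180,0],"turn": [0,0,0.46],"hand": 0},
  {"delta_pos": [85,225,0],"turn": [0,0,0.575],"hand": 0},
  {"delta_pos": [102,270,0],"turn": [0,0,0.69],"hand": 0},
  {"delta_pos": [119,315,0],"turn": [0,0,0.805],"hand": 0},
  {"delta_pos": [136,360,-20],"turn": [0,0,0.92],"hand": 0},
])

```text
clock: 2.15
eef_pos: [449.3, 86.0, 341.1]
eef_rot: [3.139, 0.001, 1.926]
wrist_force: [0.7, -0.1, 0.1]
finger_gap: 0.5
```

Run:
```python
from h import *
s=read_state();print(s["eef_pos"],s["eef_rot"],s["joints"],s["finger_gap"])
c=get_calibration("wrist");im=camera("wrist");np.savez("w1",im=im,**{k:np.array(v) for k,v in c.items()})
cv2.imwrite("pics/w1.png",cv2.resize(im[...,::-1],(768,576)))
```

```text
[449.27339417  86.04149288 341.05688363] [3.13946419e+00 6.20257791e-04 1.92579770e+00] [ 1.09174607e-01  1.71393584e-02  1.53745926e+00 -8.36388209e-05
  1.58477862e+00 -2.45828684e-01] 0.4651576446074708
```

View pics/w1.png

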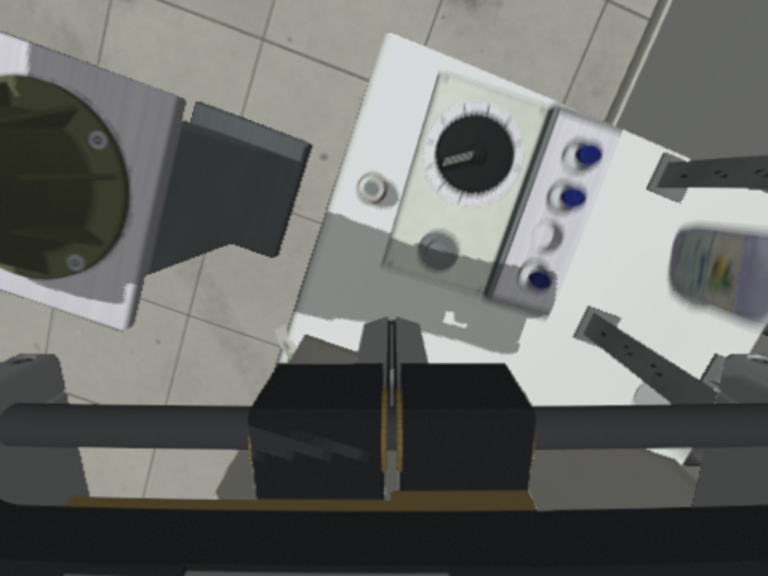

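Run:
```python
from h import *
d=np.load("w1.npz");c={k:d[k] for k in("intrinsics","k1","pose")};c["k1"]=float(c["k1"])
im=d["im"]
for l,u,v,z in [("disc ctr",474,154,72.5),("bar tip",444,161,91.5),("hub",482,156,91.5),("key",438,249,70)]: print(l,px2z("x",u/1.5,v/1.5,z,c).round(1))
for P in [(449.3,86,341),]: print((proj("x",P,c)*1.5).round())
cv2.imwrite("pics/w1c.png",cv2.resize(im[200:270,220:300,::-1],None,fx=8,fy=8,interpolation=cv2.INTER_CUBIC))
cv2.imwrite("pics/w1d.png",cv2.resize(im[50:200,245:385,::-1],None,fx=4,fy=4,interpolation=cv2.INTER_CUBIC))
```

```text
disc ctr [496.4 209.9  72.5]
bar tip [467.6 190.5  91.5]
hub [501.6 208.4  91.5]
key [498.8 103.   70. ]
[392. 336.]
```

View pics/w1c.png

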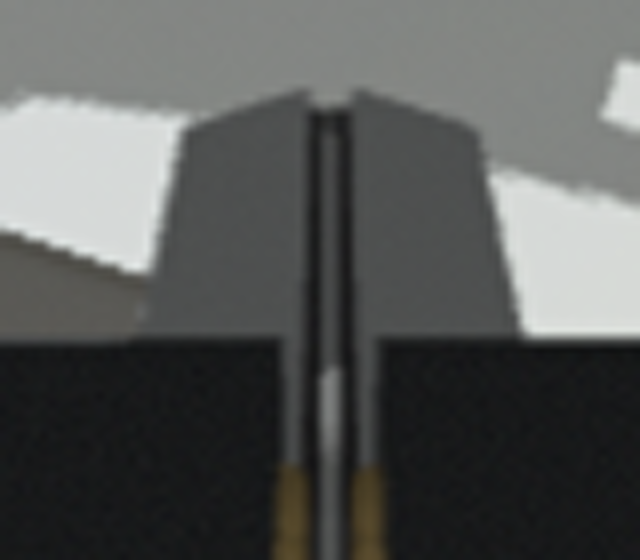

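View pics/w1d.png

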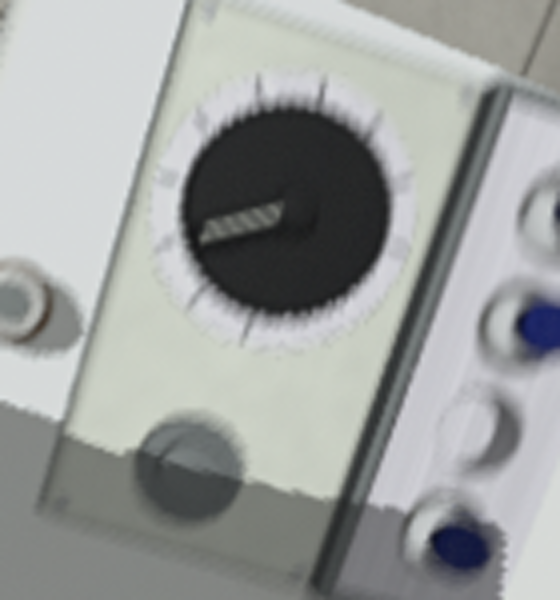

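Call:
carry_out([
  {"delta_pos": [10,22,-30],"turn": [0,0,0.06],"hand": 0},
  {"delta_pos": [20,44,-75],"turn": [0,0,0.12],"hand": 0},
  {"delta_pos": [30,66,-125],"turn": [0,0,0.18],"hand": 0},
  {"delta_pos": [39,83,-170],"turn": [0,0,0.238],"hand": 0},
  {"delta_pos": [39,83,-210],"turn": [0,0,0.238],"hand": 0},
  {"delta_pos": [39,83,-210],"turn": [0,0,0.238],"hand": 0},
])

```text
clock: 2.95
eef_pos: [486.3, 167.0, 128.2]
eef_rot: [-3.136, -0.002, 2.16]
wrist_force: [-0.1, 0.6, -0.0]
finger_gap: 0.3
```

```bash
cat >> h.py <<'E'
def shot(tag,n="wrist"):
    s=read_state();print(s["eef_pos"].round(1),s["eef_rot"].round(3),"F",s["wrist_force"].round(2),"j",s["joints"].round(2),s["clock"])
    c=get_calibration(n);im=camera(n);np.savez(tag,im=im,**{k:np.array(v) for k,v in c.items()})
    cv2.imwrite(f"pics/{tag}.png",cv2.resize(im[...,::-1],(768,576)));return im,c
E
python3 - <<'E'
from h import *
im,c=shot("w2")
im=cv2.imread("pics/w2.png")
E
```

```text
[486.3 167.  128.2] [-3.136e+00 -2.000e-03  2.160e+00] F [-0.14  0.58 -0.03] j [ 0.26  0.3   1.71  0.    1.14 -0.33] 2.95
```

View pics/w2.png

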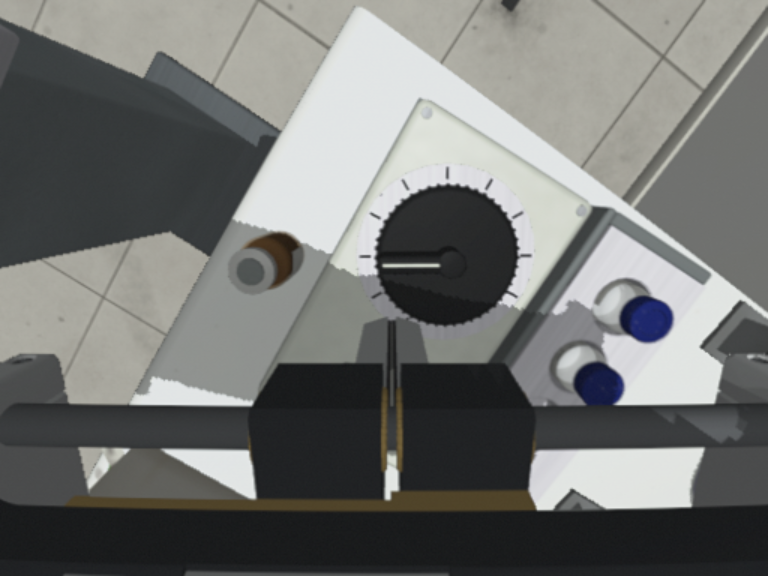

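Run:
```python
from h import *
c=get_calibration("wrist")
for l,u,v,z in [("disc ctr",447.5,255,71),("plate L",365,257,62),("plate R",527,257,62),("plateT",447,173,62),("hub",455,263,91.5),("bar tip top",384,265,91.5),("amber top",251,271,75),("corner",582,210,60),("corner2",426,112,60)]: print(l,px2z("wrist",u/1.5,v/1.5,z,c).round(1))
print(proj("wrist",read_state()["eef_pos"])*1.5)
# re-projected predicted
ax=np.array([497,206.2])
for th in (-146,): 
  u=np.array([np.cos(np.radians(th)),np.sin(np.radians(th))]); print("pred bar tip",proj("wrist",[*(ax+40*u),91.5])*1.5,"hub",proj("wrist",[*ax,91.5])*1.5)
```

```text
disc ctr [499.1 208.9  71. ]
plate L [459.6 179.2  62. ]
plate R [542.4 234.7  62. ]
plateT [472.4 247.8  62. ]
hub [500.7 209.   91.5]
bar tip top [469.3 186.6  91.5]
amber top [407.7 137.2  75. ]
corner [553.2 276.3  60. ]
corner2 [442.9 269.   60. ]
[391.91434757 336.16331473]
pred bar tip [372.80322415 263.63946869] hub [446.44479362 263.37434741]
```

Call:
carry_out([
  {"delta_pos": [2,1,-20],"turn": [0,0,0],"hand": 0},
  {"delta_pos": [2,1,-36],"turn": [0,0,0],"hand": 0},
  {"delta_pos": [2,1,-47],"turn": [0,0,0],"hand": 0},
  {"delta_pos": [2,1,-48],"turn": [0,0,0],"hand": 0},
  {"delta_pos": [2,1,-48],"turn": [0,0,0],"hand": 0},
])

```text
clock: 3.62
eef_pos: [489.9, 168.4, 83.0]
eef_rot: [3.141, 0.0, 2.16]
wrist_force: [0.3, 1.3, -0.3]
finger_gap: 0.2
```

Run:
```python
from h import *
shot("w3"); shot("s3","side")
crop("pics/s3.png","pics/s3c.png",300,220,560,460,2.3)
```

```text
[489.9 168.4  83. ] [3.141 0.    2.16 ] F [ 0.32  1.25 -0.32] j [ 0.26  0.37  1.74  0.    1.03 -0.33] 3.625
[490.  168.4  83.1] [3.141 0.    2.16 ] F [ 0.16 -0.29  0.16] j [ 0.26  0.37  1.74 -0.    1.03 -0.33] 3.675
```

View pics/w3.png

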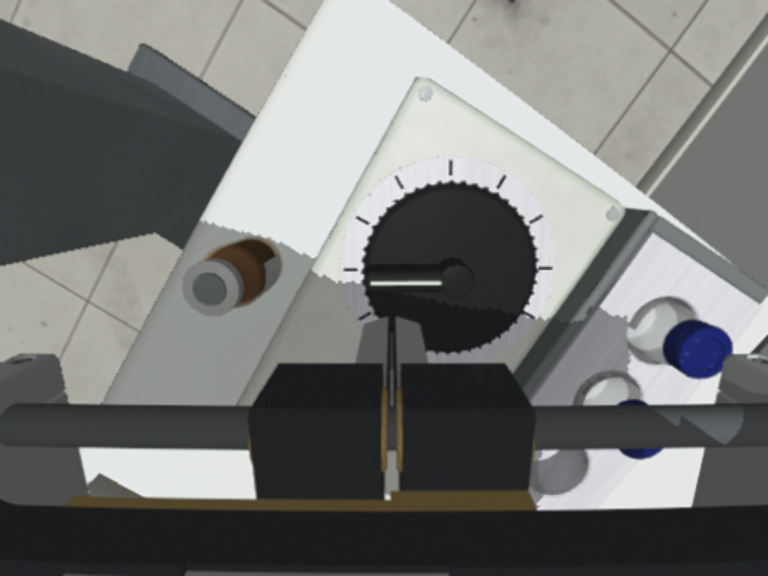

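View pics/s3c.png

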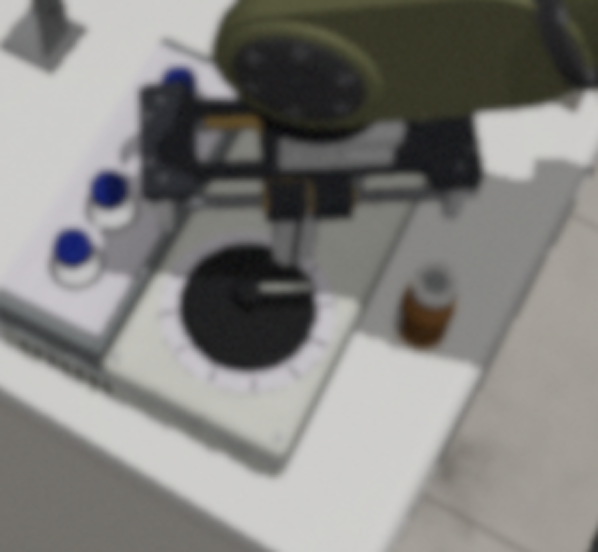

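```bash
cat >> h.py <<'E'
AX=np.array([498.5,207.5]);TH0=-146
def P(a,s=13,r=29):
    p=np.radians(TH0-a);u=np.array([np.cos(p),np.sin(p)]);t=np.array([-u[1],u[0]])
    return AX+r*u+s*t
def rows(cur,cura,lst):
    for a,s in lst: print(a,s,(P(a,s)-cur).round(1),"turn",round(-np.radians(a-cura),3))
E
python3 - <<'E'
from h import *
rows(np.array([490,168.4]),0,[(0,23),(0,19),(0,16),(0,14),(2,13),(4,13),(6,13),(8,13)])
E
```

```text
0 23 [-2.7  3.8] turn -0.0
0 19 [-4.9  7.1] turn -0.0
0 16 [-6.6  9.6] turn -0.0
0 14 [-7.7 11.3] turn -0.0
2 13 [-9.2 12.7] turn -0.035
4 13 [-10.1  13.3] turn -0.07
6 13 [-11.  14.] turn -0.105
8 13 [-11.9  14.7] turn -0.14
```

Call:
carry_out([
  {"delta_pos": [-2.7,3.8,-3],"turn": [0,0,0],"hand": 0},
  {"delta_pos": [-4.9,7.1,-3],"turn": [0,0,0],"hand": 0},
  {"delta_pos": [-6.6,9.6,-3],"turn": [0,0,0],"hand": 0},
  {"delta_pos": [-7.7,11.3,-3],"turn": [0,0,0],"hand": 0},
  {"delta_pos": [-9.2,12.7,-3],"turn": [0,0,-0.035],"hand": 0},
  {"delta_pos": [-10.1,13.3,-3],"turn": [0,0,-0.07],"hand": 0},
  {"delta_pos": [-11,14,-3],"turn": [0,0,-0.105],"hand": 0},
  {"delta_pos": [-11.9,14.7,-3],"turn": [0,0,-0.14],"hand": 0},
])

```text
clock: 4.72
eef_pos: [478.1, 182.3, 79.5]
eef_rot: [3.142, 0.001, 2.018]
wrist_force: [2.2, -6.5, 0.4]
finger_gap: 0.6
```

Run:
```python
from h import *
shot("w4")
```

```text
[478.1 182.3  79.5] [3.142e+00 1.000e-03 2.018e+00] F [ 2.2  -6.46  0.44] j [ 0.29  0.36  1.76 -0.    1.02 -0.15] 4.725
```

View pics/w4.png

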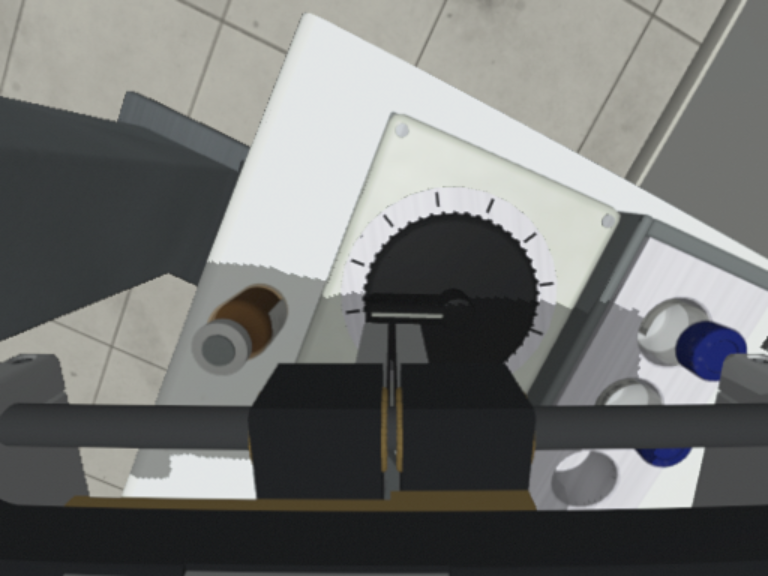

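Run:
```python
from h import *
rows(P(8),8,[(a,13) for a in range(12,41,4)])
rows(P(40),40,[(a,13) for a in range(44,73,4)])
rows(P(72),72,[(a,13) for a in (75,78,81,84,87,89,91,93)])
```

```text
12 13 [-1.7  1.5] turn -0.07
16 13 [-3.2  3.1] turn -0.14
20 13 [-4.6  4.8] turn -0.209
24 13 [-5.9  6.6] turn -0.279
28 13 [-7.1  8.4] turn -0.349
32 13 [-8.2 10.4] turn -0.419
36 13 [-9.1 12.4] turn -0.489
40 13 [-9.8 14.5] turn -0.559
44 13 [-0.6  2.1] turn -0.07
48 13 [-1.1  4.3] turn -0.14
52 13 [-1.4  6.5] turn -0.209
56 13 [-1.6  8.7] turn -0.279
60 13 [-1.6 10.9] turn -0.349
64 13 [-1.4 13.1] turn -0.419
68 13 [-1.1 15.3] turn -0.489
72 13 [-0.7 17.5] turn -0.559
75 13 [0.4 1.6] turn -0.052
78 13 [1.  3.2] turn -0.105
81 13 [1.6 4.7] turn -0.157
84 13 [2.3 6.2] turn -0.209
87 13 [3.  7.7] turn -0.262
89 13 [3.6 8.7] turn -0.297
91 13 [4.2 9.6] turn -0.332
93 13 [ 4.8 10.6] turn -0.367
```

Call:
carry_out([
  {"delta_pos": [-1.7,1.5,0],"turn": [0,0,-0.07],"hand": 0},
  {"delta_pos": [-3.2,3.1,0],"turn": [0,0,-0.14],"hand": 0},
  {"delta_pos": [-4.6,4.8,0],"turn": [0,0,-0.21],"hand": 0},
  {"delta_pos": [-5.9,6.6,0],"turn": [0,0,-0.28],"hand": 0},
  {"delta_pos": [-7.1,8.4,0],"turn": [0,0,-0.35],"hand": 0},
  {"delta_pos": [-8.2,10.4,0],"turn": [0,0,-0.42],"hand": 0},
  {"delta_pos": [-9.1,12.4,0],"turn": [0,0,-0.49],"hand": 0},
  {"delta_pos": [-9.8,14.5,0],"turn": [0,0,-0.56],"hand": 0},
])

```text
clock: 5.78
eef_pos: [468.1, 197.0, 79.5]
eef_rot: [3.141, 0.001, 1.457]
wrist_force: [1.3, -4.6, 0.3]
finger_gap: 0.6
```

Run:
```python
from h import *
shot("w5");print(P(40))
```

```text
[468.1 197.   79.5] [3.141e+00 1.000e-03 1.457e+00] F [ 1.31 -4.58  0.29] j [ 0.33  0.35  1.77 -0.    1.02  0.44] 5.775
[468.29999501 197.60254079]
```

View pics/w5.png

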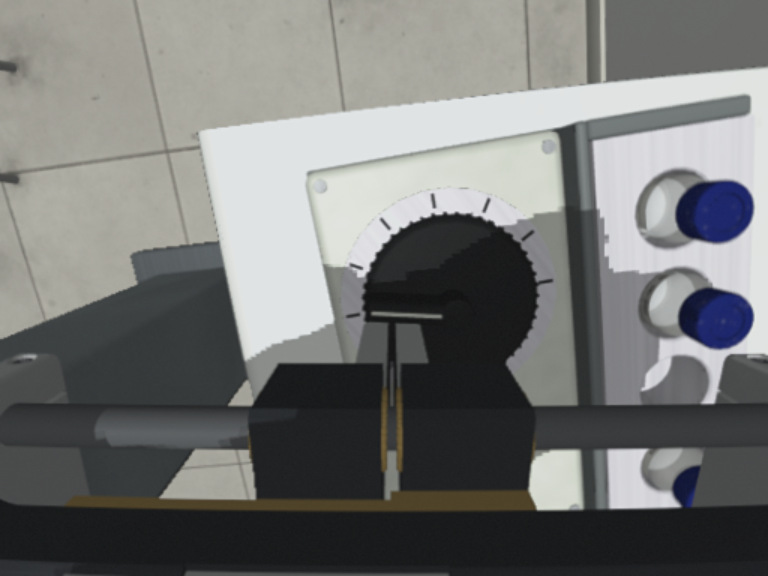

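Call:
carry_out([
  {"delta_pos": [-0.6,2.1,0],"turn": [0,0,-0.07],"hand": 0},
  {"delta_pos": [-1.1,4.3,0],"turn": [0,0,-0.14],"hand": 0},
  {"delta_pos": [-1.4,6.5,0],"turn": [0,0,-0.21],"hand": 0},
  {"delta_pos": [-1.6,8.7,0],"turn": [0,0,-0.28],"hand": 0},
  {"delta_pos": [-1.6,10.9,0],"turn": [0,0,-0.35],"hand": 0},
  {"delta_pos": [-1.4,13.1,0],"turn": [0,0,-0.42],"hand": 0},
  {"delta_pos": [-1.1,15.3,0],"turn": [0,0,-0.49],"hand": 0},
  {"delta_pos": [-0.7,17.5,0],"turn": [0,0,-0.56],"hand": 0},
])

```text
clock: 6.82
eef_pos: [467.2, 214.8, 79.5]
eef_rot: [3.142, 0.001, 0.898]
wrist_force: [0.1, -0.2, 1.4]
finger_gap: 0.7
```

Run:
```python
from h import *
shot("w6");print(P(72))
```

```text
[467.2 214.8  79.5] [3.142e+00 1.000e-03 8.980e-01] F [ 0.05 -0.2   1.41] j [ 0.36  0.37  1.75 -0.    1.03  1.03] 6.825
[467.64408897 215.11004299]
```

View pics/w6.png

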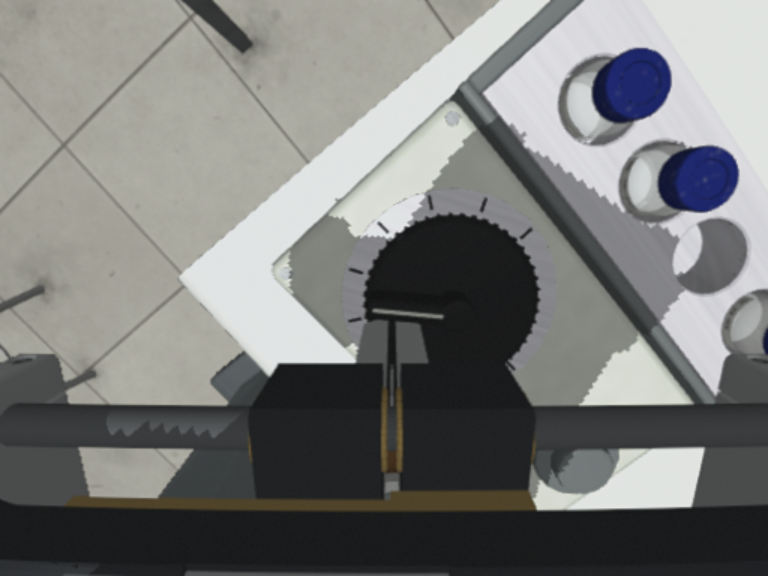

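Call:
carry_out([
  {"delta_pos": [0,0,0],"turn": [0,0,0],"hand": 0},
  {"delta_pos": [0,0,0],"turn": [0,0,0],"hand": 0},
])

```text
clock: 7.12
eef_pos: [467.2, 215.1, 79.5]
eef_rot: [-3.142, -0.0, 0.901]
wrist_force: [0.3, 0.1, 0.9]
finger_gap: 0.0
```

Run:
```python
from h import *
shot("w7")
```

```text
[467.2 215.1  79.5] [-3.142 -0.     0.901] F [0.28 0.09 0.88] j [0.36 0.37 1.75 0.   1.03 1.03] 7.125
```

View pics/w7.png

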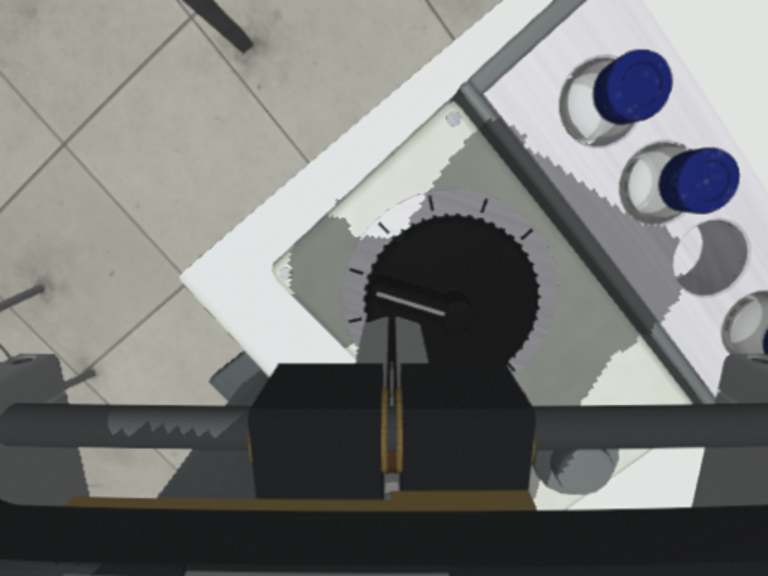

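Run:
```python
from h import *
rows(P(72),72,[(a,13) for a in (75,78,81,84,87,90,92,94)])
rows(P(94),94,[(a,13) for a in (95.5,97,98,99,100,101,102,103)])
```

```text
75 13 [0.4 1.6] turn -0.052
78 13 [1.  3.2] turn -0.105
81 13 [1.6 4.7] turn -0.157
84 13 [2.3 6.2] turn -0.209
87 13 [3.  7.7] turn -0.262
90 13 [3.9 9.2] turn -0.314
92 13 [ 4.5 10.1] turn -0.349
94 13 [ 5.1 11. ] turn -0.384
95.5 13 [0.5 0.7] turn -0.026
97 13 [1.  1.3] turn -0.052
98 13 [1.4 1.8] turn -0.07
99 13 [1.7 2.2] turn -0.087
100 13 [2.1 2.6] turn -0.105
101 13 [2.5 3. ] turn -0.122
102 13 [2.8 3.4] turn -0.14
103 13 [3.2 3.8] turn -0.157
```

Call:
carry_out([
  {"delta_pos": [0.4,1.6,0],"turn": [0,0,-0.05],"hand": 0},
  {"delta_pos": [1.0,3.2,0],"turn": [0,0,-0.105],"hand": 0},
  {"delta_pos": [1.6,4.7,0],"turn": [0,0,-0.155],"hand": 0},
  {"delta_pos": [2.3,6.2,0],"turn": [0,0,-0.21],"hand": 0},
  {"delta_pos": [3.0,7.7,0],"turn": [0,0,-0.26],"hand": 0},
  {"delta_pos": [3.9,9.2,0],"turn": [0,0,-0.315],"hand": 0},
  {"delta_pos": [4.5,10.1,0],"turn": [0,0,-0.35],"hand": 0},
  {"delta_pos": [5.1,11.0,0],"turn": [0,0,-0.385],"hand": 0},
])

```text
clock: 8.18
eef_pos: [471.8, 225.4, 79.3]
eef_rot: [3.141, 0.002, 0.514]
wrist_force: [-4.6, -5.7, 3.7]
finger_gap: 0.3
```

Run:
```python
from h import *
shot("w8"); print(P(94))
```

```text
[471.8 225.4  79.3] [3.141e+00 2.000e-03 5.140e-01] F [-4.57 -5.67  3.71] j [ 0.38  0.38  1.73 -0.    1.03  1.43] 8.175
[472.74166975 226.11473671]
```

View pics/w8.png

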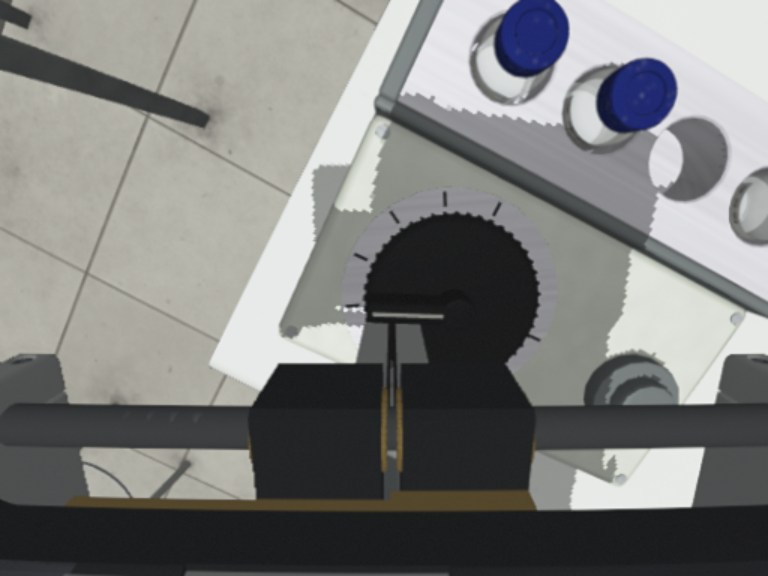

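Call:
carry_out([
  {"delta_pos": [0.5,0.7,0],"turn": [0,0,-0.025],"hand": 0},
  {"delta_pos": [1.0,1.3,0],"turn": [0,0,-0.05],"hand": 0},
  {"delta_pos": [1.4,1.8,0],"turn": [0,0,-0.07],"hand": 0},
  {"delta_pos": [1.7,2.2,0],"turn": [0,0,-0.085],"hand": 0},
  {"delta_pos": [2.1,2.6,0],"turn": [0,0,-0.105],"hand": 0},
])

```text
clock: 8.85
eef_pos: [474.3, 228.5, 79.4]
eef_rot: [3.142, 0.0, 0.409]
wrist_force: [0.3, -0.7, 0.2]
finger_gap: 0.2
```

Run:
```python
from h import *
shot("w9"); print(P(100))
```

```text
[474.3 228.5  79.4] [3.142 0.    0.409] F [ 0.3  -0.68  0.15] j [ 0.38  0.39  1.72 -0.    1.04  1.54] 8.85
[474.8285464  228.70524191]
```

View pics/w9.png

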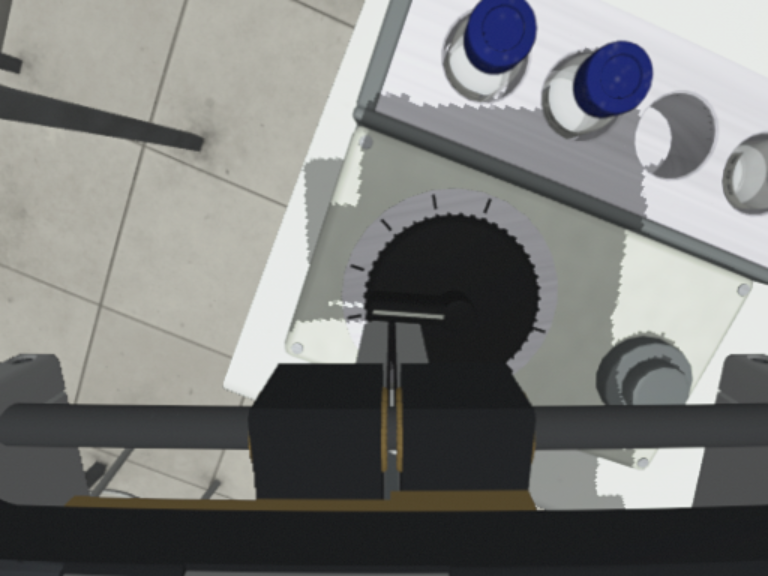

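Call:
carry_out([
  {"delta_pos": [0.4,0.4,0],"turn": [0,0,-0.017],"hand": 0},
  {"delta_pos": [0.4,0.4,0],"turn": [0,0,-0.017],"hand": 0},
])

```text
clock: 9.15
eef_pos: [475.0, 229.2, 79.5]
eef_rot: [-3.141, -0.0, 0.393]
wrist_force: [-0.5, 0.2, 0.3]
finger_gap: 0.7
```

Run:
```python
from h import *
shot("w10")
```

```text
[475.  229.2  79.5] [-3.141 -0.     0.393] F [-0.52  0.19  0.25] j [0.38 0.39 1.71 0.   1.04 1.56] 9.15
```

View pics/w10.png

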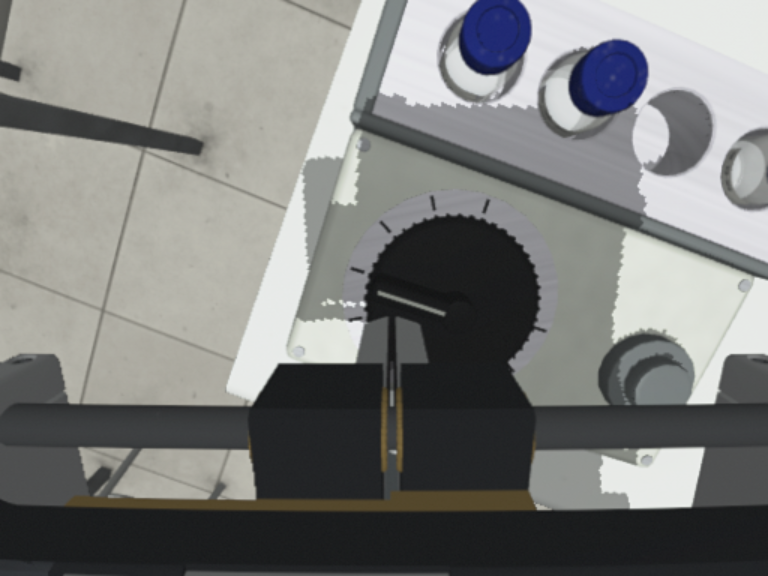

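Call:
carry_out([
  {"delta_pos": [-6,-2.5,0],"turn": [0,0,0],"hand": 0},
  {"delta_pos": [-7,-3,20],"turn": [0,0,0],"hand": 0},
  {"delta_pos": [-7,-3,55],"turn": [0,0,0],"hand": 0},
  {"delta_pos": [-5,-40,60],"turn": [0,0,0],"hand": 0},
  {"delta_pos": [-2,-80,60],"turn": [0,0,0],"hand": 0},
  {"delta_pos": [0,-120,60],"turn": [0,0,0],"hand": 0},
  {"delta_pos": [0,-141,60],"turn": [0,0,0],"hand": 0},
  {"delta_pos": [0,-141,60],"turn": [0,0,0],"hand": 0},
])

```text
clock: 10.2
eef_pos: [474.6, 87.2, 139.5]
eef_rot: [3.142, -0.0, 0.391]
wrist_force: [0.2, -0.4, 1.1]
finger_gap: 0.6
```

Run:
```python
from h import *
shot("w11");shot("t11","top");shot("s11","side")
for z in (60,70): print((proj("wrist",[499.3,97.4,z])*1.5).round())
print((proj("wrist",[498.5,207.5,62])*1.5).round())
```

```text
[474.6  87.2 139.5] [ 3.142 -0.     0.391] F [ 0.24 -0.39  1.09] j [0.11 0.22 1.79 0.   1.14 1.29] 10.2
[474.7  88.  139.5] [-3.142 -0.     0.392] F [-0.78  0.67  0.13] j [0.11 0.22 1.78 0.   1.14 1.29] 10.25
[474.7  88.5 139.5] [-3.141 -0.     0.393] F [ 0.36  0.61 -0.23] j [0.11 0.22 1.78 0.   1.14 1.29] 10.3
[394. 252.]
[394. 254.]
[228. 186.]
```

View pics/w11.png

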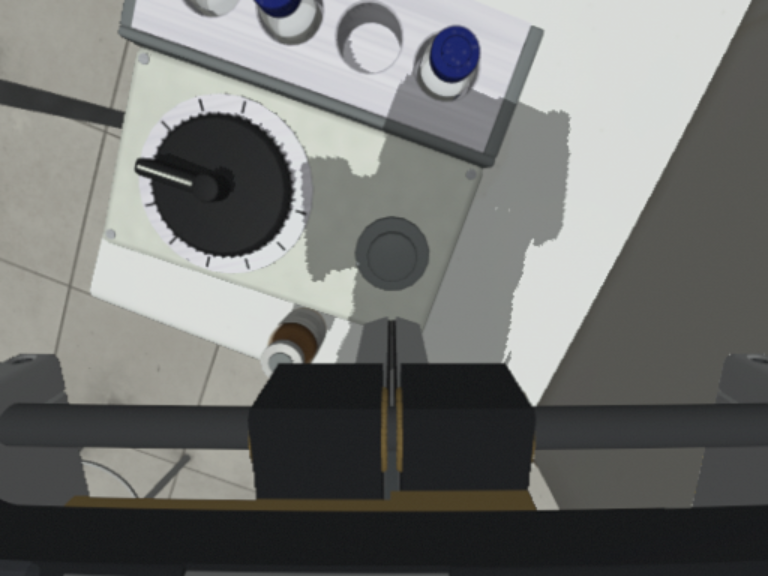

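View pics/s11.png

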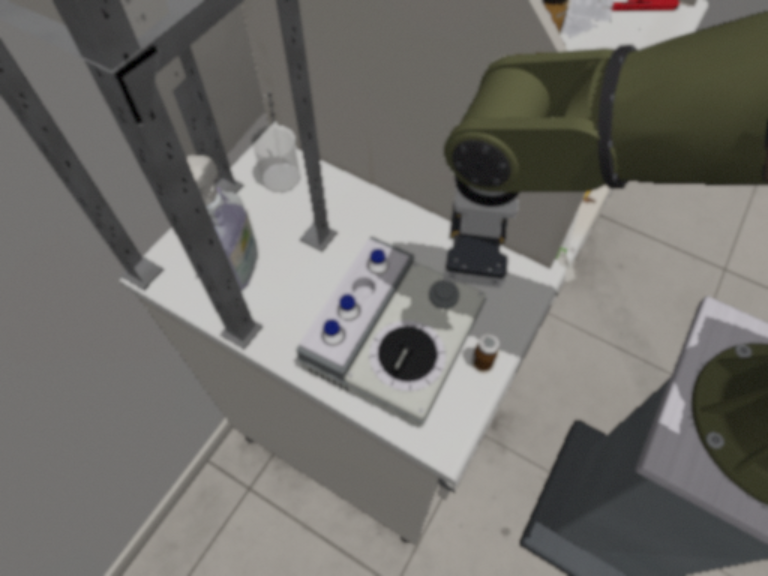

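Call:
carry_out([
  {"delta_pos": [12,4.5,0],"turn": [0,0,0],"hand": 0},
  {"delta_pos": [24.5,9.5,-10],"turn": [0,0,0],"hand": 0},
  {"delta_pos": [24.5,9.5,-30],"turn": [0,0,0],"hand": 0},
  {"delta_pos": [24.5,9.5,-45],"turn": [0,0,0],"hand": 0},
  {"delta_pos": [24.5,9.5,-56],"turn": [0,0,0],"hand": 0},
  {"delta_pos": [24.5,9.5,-56],"turn": [0,0,0],"hand": 0},
])

```text
clock: 11.1
eef_pos: [499.3, 97.7, 83.0]
eef_rot: [-3.141, 0.001, 0.393]
wrist_force: [-0.0, -0.1, 0.4]
finger_gap: 0.3
```

Run:
```python
from h import *
shot("w12");shot("s12","side")
crop("pics/s12.png","pics/s12c.png",340,200,560,440,2.5)
```

```text
[499.3  97.7  83. ] [-3.141e+00  1.000e-03  3.930e-01] F [-0.04 -0.08  0.37] j [0.12 0.35 1.76 0.   1.03 1.3 ] 11.1
[499.5  97.6  83.6] [-3.142  0.     0.393] F [0.28 0.23 0.61] j [0.12 0.35 1.76 0.   1.03 1.3 ] 11.15
```

View pics/w12.png

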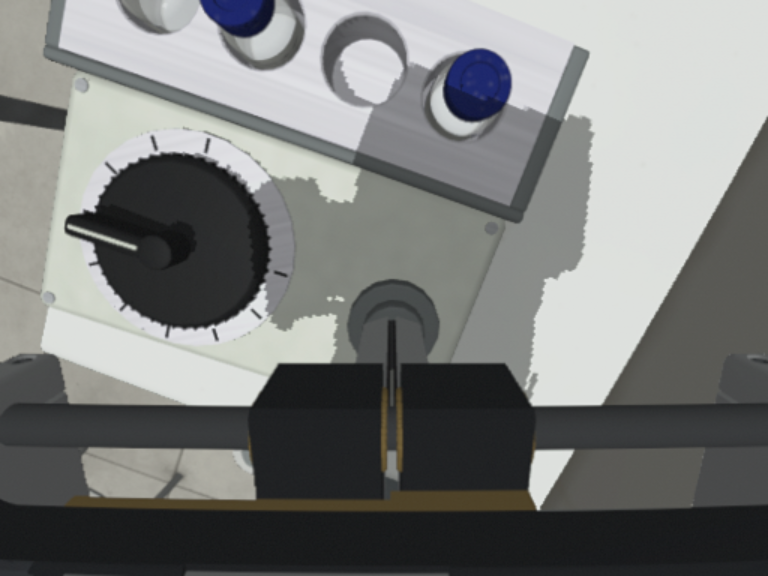

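View pics/s12c.png

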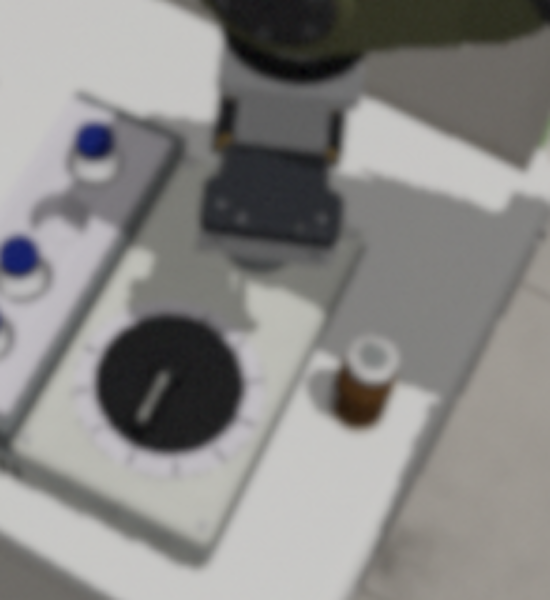

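Call:
carry_out([
  {"delta_pos": [0,0,-3],"turn": [0,0,0],"hand": 0},
  {"delta_pos": [0,0,-6],"turn": [0,0,0],"hand": 0},
  {"delta_pos": [0,0,-9],"turn": [0,0,0],"hand": 0},
  {"delta_pos": [0,0,-9],"turn": [0,0,0],"hand": 0},
])

```text
clock: 11.7
eef_pos: [500.0, 97.6, 76.0]
eef_rot: [3.141, -0.002, 0.393]
wrist_force: [-4.5, -0.3, 19.6]
finger_gap: 0.3
```

Run:
```python
from h import *
shot("w13")
a=cv2.imread("pics/w12.png")[260:380,300:480];b=cv2.imread("pics/w13.png")[260:380,300:480]
cv2.imwrite("pics/cmp.png",cv2.resize(np.vstack([a,b]),None,fx=2.4,fy=2.4,interpolation=cv2.INTER_CUBIC))
```

```text
[500.   97.6  76. ] [ 3.141e+00 -2.000e-03  3.930e-01] F [-4.53 -0.29 19.64] j [0.12 0.36 1.77 0.   1.01 1.3 ] 11.7
```

View pics/cmp.png

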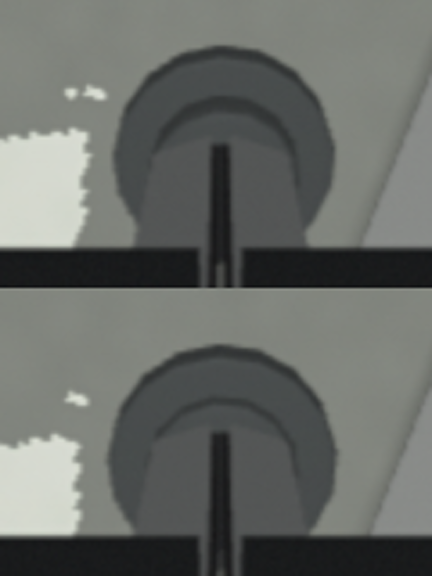

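Call:
carry_out([
  {"delta_pos": [0,0,-1],"turn": [0,0,0],"hand": 0},
  {"delta_pos": [0,0,-2],"turn": [0,0,0],"hand": 0},
  {"delta_pos": [0,0,-2],"turn": [0,0,0],"hand": 0},
])

```text
clock: 12.12
eef_pos: [500.2, 97.7, 75.5]
eef_rot: [3.141, -0.003, 0.393]
wrist_force: [-14.4, -1.6, 39.9]
finger_gap: 0.3
```

Call:
carry_out([
  {"delta_pos": [0,0,2],"turn": [0,0,0],"hand": 0},
  {"delta_pos": [0,0,4],"turn": [0,0,0],"hand": 0},
  {"delta_pos": [0,0,5.5],"turn": [0,0,0],"hand": 0},
  {"delta_pos": [0,0,5.5],"turn": [0,0,0],"hand": 0},
])

```text
clock: 12.62
eef_pos: [499.7, 97.6, 78.1]
eef_rot: [3.141, -0.001, 0.393]
wrist_force: [2.8, 0.7, 4.4]
finger_gap: 0.8
```

Call:
carry_out([
  {"delta_pos": [0,0,3],"turn": [0,0,0],"hand": 0},
  {"delta_pos": [0,0,8],"turn": [0,0,0],"hand": 0},
  {"delta_pos": [0,0,30],"turn": [0,0,0],"hand": 0},
  {"delta_pos": [-15,-6,65],"turn": [0,0,0],"hand": 0},
  {"delta_pos": [-35,-12,80],"turn": [0,0,0],"hand": 0},
  {"delta_pos": [-35,-12,80],"turn": [0,0,0],"hand": 0},
  {"delta_pos": [-35,-12,80],"turn": [0,0,0],"hand": 0},
])

```text
clock: 13.5
eef_pos: [464.4, 85.6, 157.3]
eef_rot: [-3.141, 0.001, 0.393]
wrist_force: [0.1, 0.7, 0.6]
finger_gap: 0.6
```

Run:
```python
from h import *
shot("w14");shot("t14","top")
im=cv2.imread("pics/t14.png");a=cv2.imread("pics/w14.png")
```

```text
[464.4  85.6 157.3] [-3.141e+00  1.000e-03  3.930e-01] F [0.13 0.66 0.65] j [0.1  0.18 1.79 0.   1.17 1.28] 13.5
[464.4  85.6 157.1] [-3.141e+00  1.000e-03  3.930e-01] F [-0.62 -0.39 -0.5 ] j [0.1  0.18 1.79 0.   1.17 1.28] 13.55
```

View pics/w14.png

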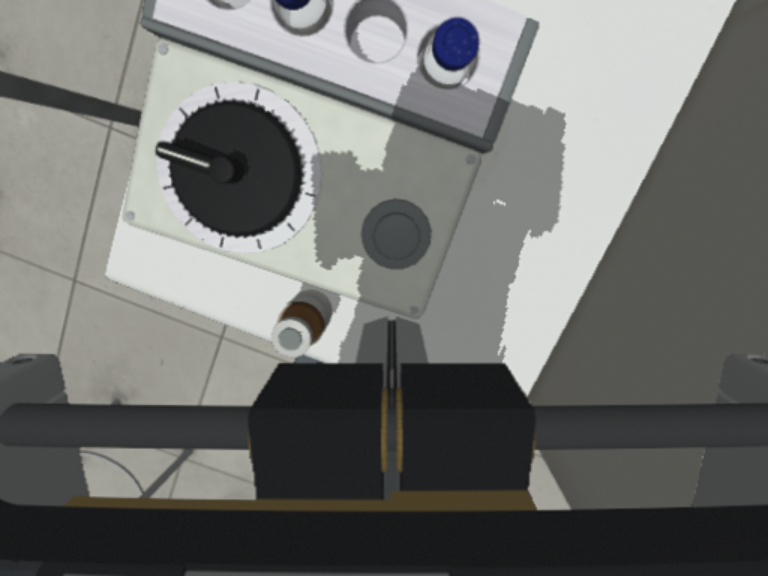

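View pics/t14.png

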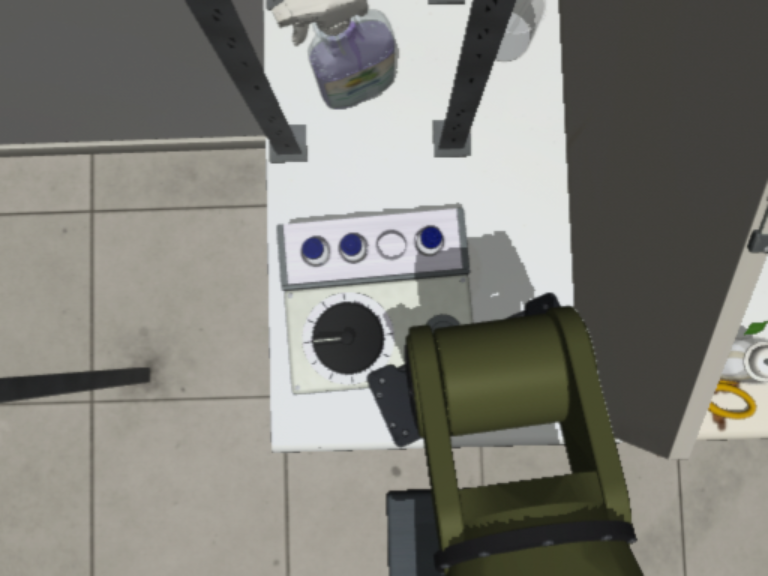

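```bash
python3 -c "
from cell import *
print(sign_off())"
```

```text
the job is handed in; nothing more can be done
None
```

I turned the dial clockwise by four clicks and then pressed the start key fully down and let it come back up. I handed the job in at about 13.6 s of the 45 s allowed.

- **Dial:** I pushed the side of the finger bar with the shut fingertips. It snapped into the fourth click by itself while the finger stayed behind it. In the last pictures it points to that tick, with three ticks still ahead, as it should. Pushing took up to about 8 N, more than the 3–5 N stated.
- **Start key:** It hit a hard stop at about 40 N of fingertip force, well above the roughly 5 N needed. With the finger about 2.5 mm higher the spring pushed back with 4.4 N, which fits full travel. I then lifted clear; I judged the key's return from that spring force and the last pictures, and did not measure it directly.
- **Other objects:** The three vials stand in their wells and the brown vial is where it was on the bench. The arm was clear of everything at hand-in, with the wrist force near zero.

The cameras disagreed by a few millimetres on position (up to about 4 mm for the dial, and more in early views of the key). I used averaged positions and corrected with close-up wrist pictures and the measured force.

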